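# Draw the reserved picture book out from under the paperbacks

## Task

A reader has come for the slim hardback at the bottom of the pile on the metal pick-up tray. Draw it out between the two posts by its bare end, pressing and pushing gently (never more than about 20 N), so that the two paperbacks stay piled squarely and come down flat on the tray behind the posts; then push the hardback home, square and flush against the stop strip at the other end of the tray, and take the hand away. Leave the bottle, the date stamp and the pen cup alone.

Things in the scene. Friction and masses are not known exactly. Their poses are not given: they have to be found in the camera images.
- tray: Fixed aluminium tray, 440 x 250 mm, 4 mm thick sheet, flat on the desk, placed and turned differently each time; origin at desk level, z up. Its x runs from the stop strip (face at x = -185 mm) to the posts (x = 65 mm) and the pile behind them; y lies across. Sheet: x -215 to 225 mm, y -125 to 125 mm. The hardback is drawn along the tray's -x.
- posts (a point): Point on the tray's top face midway between two fixed upright steel posts, 12 mm thick, 46 mm high above the sheet, at y = +-76 mm (140 mm clear between). The hardback (120 mm wide) passes between them; the paperbacks (198 mm wide) do not and are held back. Axes as the tray's.
- stop (a point): Foot of the middle of the stop strip's face (which looks to the posts, tray +x), on the tray's top face, 250 mm from the posts' centres. The fixed dark steel strip is 160 mm long across the tray, 12 mm wide, 9 mm high above the sheet. With the hardback home, 64 mm is left between its rear end and the posts: room for fingers to push from behind. Axes as the tray's.
- picture_book: Slim rigid closed hardback, 180 (x) x 120 (y) x 13 mm, 0.22 kg; origin at the centre of its underside. Lies under the pile, x about along the tray's x; its -x end sticks out bare 55 to 70 mm, top 17 mm above the desk, the last 50 mm covered in rough grey cloth (friction 0.65); the rest is gloss and slides easily (0.25). Fingertips pressed on the cloth with 14 to 18 N drag it; feel for it: it is stiff.
- paperback_low: Lower of two equal rigid paperbacks, grey cover, 129 (x) x 198 (y) x 22 mm, about 0.3 kg (varies); origin at the centre of its underside, x about along the tray's x. Lies on the hardback, front 4 to 9 mm behind the posts; rides along until the posts stop it. Its rear, then its front, drops 13 mm to the tray as the hardback leaves.
- paperback_top: Upper paperback, white with a grey photograph on the cover, same size and origin as the lower one, lying on it; the top of the pile is 61 mm above the desk at first.
- gel_bottle: Hand-gel bottle, 48 mm thick, 105 mm tall, white cap; standing beside the tray. Origin at the centre of its underside. Leave alone.
- date_stamp: Date stamp, 50 x 26 mm black foot with a round wooden handle, 70 mm tall; standing beside the tray. Origin at the centre of its underside. Leave alone.
- pen_cup: White ceramic pen cup, 72 mm across, 85 mm tall; standing beyond the stop-strip end of the tray. Origin at the centre of its underside. Leave alone.
There are look-alikes about, which are no part of the job. Of the things that look like the picture_book, the smaller one is meant. Leave any turquoise look-alike of the paperback_top alone.

How it is judged:
On the way:
1. the hardback is drawn out, its rear end clear of the posts, with both paperbacks still piled and lying flat behind them (x of picture_book in the frame of posts below -0.1 m and angle between each of paperback_low, paperback_top's own z axis and vertical below 0.04 rad and distance of each of paperback_low, paperback_top from where it was at the start of the episode below 0.03 m and z of paperback_top in the frame of paperback_low above 0.02 m and horizontal distance between paperback_low and paperback_top below 0.018 m and height (world z) of paperback_low below 0.008 m), for 0.2 s.
At the end, for the whole second after the job is handed in: The hardback lies flat on the tray with its end against the stop strip (gap under 2 mm, within 25 mm of the strip's middle, square within 0.045 rad); both paperbacks lie flat on the tray behind the posts, one on the other (centres within 18 mm), each within 30 mm of where it began; all at rest (x of picture_book in the frame of stop between 0.085 and 0.092 m and y of picture_book in the frame of stop between -0.025 and 0.025 m and angle between the x axis of picture_book and the x axis of tray, either way round below 0.045 rad and angle between picture_book's own z axis and vertical below 0.03 rad and height (world z) of picture_book below 0.007 m and linear speed of each of picture_book, paperback_low, paperback_top below 0.02 m/s and angle between each of paperback_low, paperback_top's own z axis and vertical below 0.04 rad and distance of each of paperback_low, paperback_top from where it was at the start of the episode below 0.03 m and z of paperback_top in the frame of paperback_low above 0.02 m and horizontal distance between paperback_low and paperback_top below 0.018 m and height (world z) of paperback_low below 0.008 m); the robot touches nothing.
It fails at once if the hardback is pressed or pushed with more than 26 N (contact force between the fingers and picture_book above 26 N).
It fails at once if a paperback is tipped more than 0.3 rad or shoved more than 45 mm (angle between any of paperback_low, paperback_top's own z axis and vertical above 0.3 rad or distance of any of paperback_low, paperback_top from where it was at the start of the episode above 0.045 m).
It fails at once if a bystander (bottle, stamp, cup) is moved more than 25 mm (distance of any of gel_bottle, date_stamp, pen_cup from where it was at the start of the episode above 0.025 m).
It also fails if it takes over 72 s, if anything falls off the work surface, if the arm or the gripper's body presses on something with over 40 N, if the wrist force passes 120 N, or if a joint passes its speed limit or range.

## Robot

A 7-joint arm with a two-finger parallel gripper is mounted at the origin on the work surface. World frame = base frame: x ahead of the robot, y to its left, z up, the work surface at z = 0. Lengths are in m, angles in rad, forces in N, time in s.
With the tool pointing down it reaches from about 0.4 to 0.85 m from the base axis. Payload 10.4 kg.
Tool frame: the origin (TCP) lies at the very end of the fingers, on their centre line; the grasp point (between the pads) lies 19 mm behind it; z points along the fingers, y is the direction in which the jaws open and shut (so a half turn about z gives the same grasp; the last joint's range is limited). The gripper opens to 87 mm and grips with 3 to 60 N. Pads are 19 mm wide; open, the fingers measure 117 mm over their backs; the gripper's body (75 mm by 190 mm) begins 51 mm behind the grasp point.
Start: joints at [-1.299, 0.332, -0.065, 1.46, 0.022, 1.35, -0.088], TCP at [0.182, 0.598, 0.223] pointing down, gripper open.
Joint ranges: [-2.6, 2.6], [-0.5, 2.12], [-1.47, 1.34], [0.16, 2.42], [-1.27, 4.41], [0.06, 2.06], [-2.6, 2.6]. Speed limits (rad/s): [2.22, 2.22, 2.79, 2.79, 3.14, 3.14, 3.14].

## Interface

Orientations are given as a unit quaternion [x, y, z, w].
In Python, from bench import read_state, imaging, r gives the robot as it stands. The module is installed in compiled form; this text tells all that it offers.
- The arm moves only by the tool move_arm, never from a script. Its argument "series" is a list of rows, each a list of 4 numbers: the shift along the tool's x, y, z in m, then the turn about the tool's z in rad. In form: [[x, y, z, roll], ...]. A call has 1 to 20 rows; each row is the pose to reach, as a shift and turn from the pose commanded when the call began, along the tool's axes at that moment; what a row does not reach only later rows make up. A row lasts 1/10 s, in which the tool goes at most 50 mm and 8.59 degrees, less where a joint would pass 70% of its speed; a pose out of reach is approached as far as the arm can. A call with a gripper value outside its range is refused whole. "claw" is the gripper's target within -1 to 1 (fully open at 1, half-way at 0, shut at -1), set as the call begins (left out, the last holds). The fingers move at their own pace and stop on an object; "newtons" is the grip in N (left out, the last holds). Time passes only in rows, so rows that repeat a pose let the fingers close. It gives the time, the measured TCP pose, the force and the opening at its end, in the units of the state.
- read_state(): the state, without advancing time (a new reading comes with each control period).
- imaging.camera(name): name is "side" or "top"; returns (picture, depth): 384x512x3 uint8, red, green, blue; 384x512 float32, m along the optical axis (not along the pixel's ray), 0 where there is no reading.
- imaging.get_calibration(name): a dict with "camera_matrix" (3x3 intrinsics, pixels), "R" (3x3) and "t" (3): a world point X has camera coordinates R X + t. Camera axes: x right, y down, z forward; pixel columns grow to the right and rows downward; lengths in m; the calibration is good to about 2 mm. A picture is of the moment at which its call begins. get_calibration takes no time and is no camera call.
- r.close_job(): hands the job in, once; it reports no verdict.
The state is a dict: "time": time; "joint_positions": joint angles; "joint_vel": joint speeds; "joint_torque": joint torques, N m; "ee_pos": TCP position; "eef_rot": TCP orientation; "ft_force": force on the tool from outside, world axes, zero at the start; "torque": the same for the moment, N m; "width": finger opening in m.
Only numpy, scipy, OpenCV 4.12 (cv2) and the standard library are available. Lean on these libraries where they do the work, as an engineer would, in place of code of your own. Each camera call takes 0.05 s, during which the arm holds its last target.

## Working session

There is one attempt and no reset: what is moved stays moved. The work goes in short steps, Python scripts to look and compute and a tool call to move; the robot and the scene stay as the last step left them, time stands still between calls to the robot, and variables do not carry over. Pictures are saved under pics/ and viewed, and the job is handed in when it is done.

Besides the shell and the picture viewer there is one more tool, called after "Request:" by a JSON object that holds its "api" and its "payload", one argument or row to a line. move_arm: Moves the arm, as the interface text tells. Its arguments: {"type":"object","properties":{"series":{"type":"array","items":{"type":"array","items":{"type":"number"}}},"claw":{"type":"number"},"newtons":{"type":"number"}},"required":["series"]}

```bash
mkdir -p pics
python3 - <<'E'
from bench import read_state, imaging, r
import cv2,numpy as np
for n in("top","side"):
    p,d=imaging.camera(n); np.savez(f"{n}0.npz",p=p,d=d)
    cv2.imwrite(f"pics/{n}0.png",cv2.resize(p[:,:,::-1],None,fx=1.5,fy=1.5,interpolation=cv2.INTER_CUBIC))
    c=imaging.get_calibration(n);print(c)
print(read_state())
E
```

```text
{'camera_matrix': array([[424.53648396,   0.        , 258.52615925],
       [  0.        , 424.53648396, 187.69508772],
       [  0.        ,   0.        ,   1.        ]]), 'R': array([[-0.01344986, -0.9998347 , -0.01223454],
       [-0.98082718,  0.0155712 , -0.19425648],
       [ 0.19441488,  0.00938725, -0.98087447]]), 't': array([0.09545187, 0.5471687 , 1.03831164])}
{'camera_matrix': array([[348.11917711,   0.        , 256.77277917],
       [  0.        , 348.11917711, 193.23494327],
       [  0.        ,   0.        ,   1.        ]]), 'R': array([[ 0.98601512, -0.16620298, -0.01227844],
       [-0.12072959, -0.66156366, -0.74010668],
       [ 0.11488497,  0.73123874, -0.67237738]]), 't': array([-0.54486307,  0.14939901,  0.72125778])}
{'time': 0.1, 'joint_positions': array([-1.29861057,  0.3328081 , -0.06472139,  1.46083566,  0.0215884 ,
        1.34988989, -0.08849984]), 'joint_vel': array([-3.44846283e-05, -7.66133214e-04,  7.66927734e-04, -2.84520656e-03,
        3.28267498e-04,  1.38669965e-03,  5.58862747e-04]), 'joint_torque': array([ 1.77073947e-03, -6.24548936e+01,  2.49890587e-02, -3.90711272e+01,
       -6.13514450e-02,  3.66916589e-02,  8.22075140e-05]), 'ee_pos': array([0.18147346, 0.59772392, 0.22184425]), 'eef_rot': array([ 1.46841656e-01,  9.89159815e-01, -6.18730966e-04, -7.32235553e-05]), 'ft_force': array([ 0.25427304, -0.16038601,  0.31914445]), 'torque': array([-0.03044722, -0.0147564 ,  0.02775639]), 'width': 0.08703458634386299}
```

View pics/top0.png

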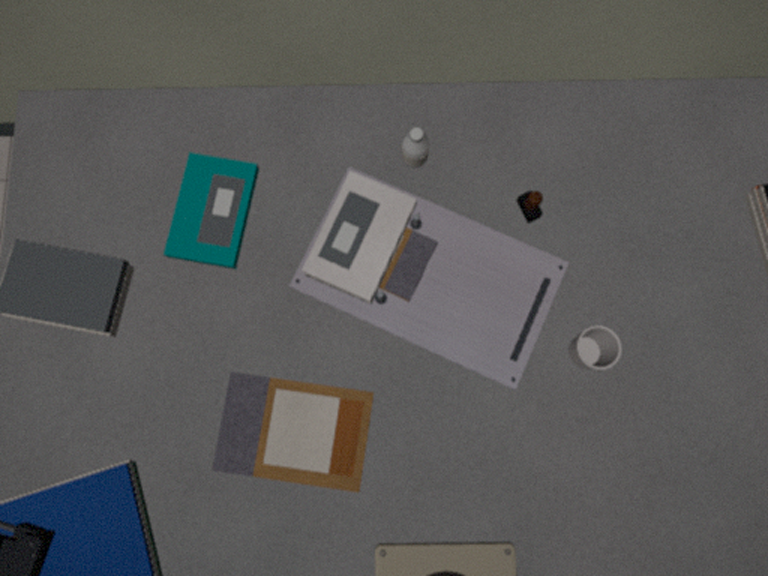

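View pics/side0.png

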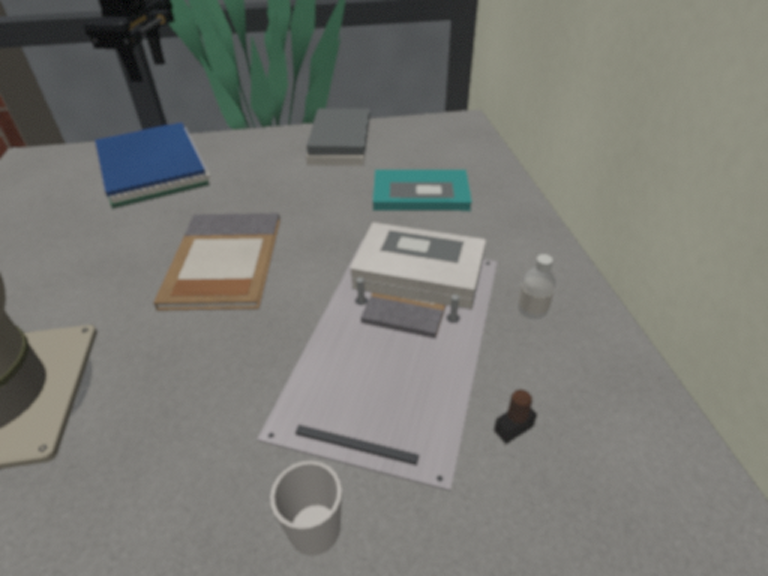

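The top view shows the tray with stop strip on the right (x 515–548, y 280–360) and the pile on the left (305–415, 170–300). The bare cloth end is at about (383–437, 230–300). I'll enlarge it.

Run:
```python
import cv2,numpy as np
p=np.load("top0.npz")["p"][:,:,::-1]
c=p[105:265,185:385]
cv2.imwrite("pics/topcrop.png",cv2.convertScaleAbs(cv2.resize(c,None,fx=4,fy=3.75,interpolation=cv2.INTER_CUBIC) if 0 else cv2.resize(c[:150],None,fx=4,fy=4,interpolation=cv2.INTER_CUBIC),alpha=1.6))
```

```text
(no output)
```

View pics/topcrop.png

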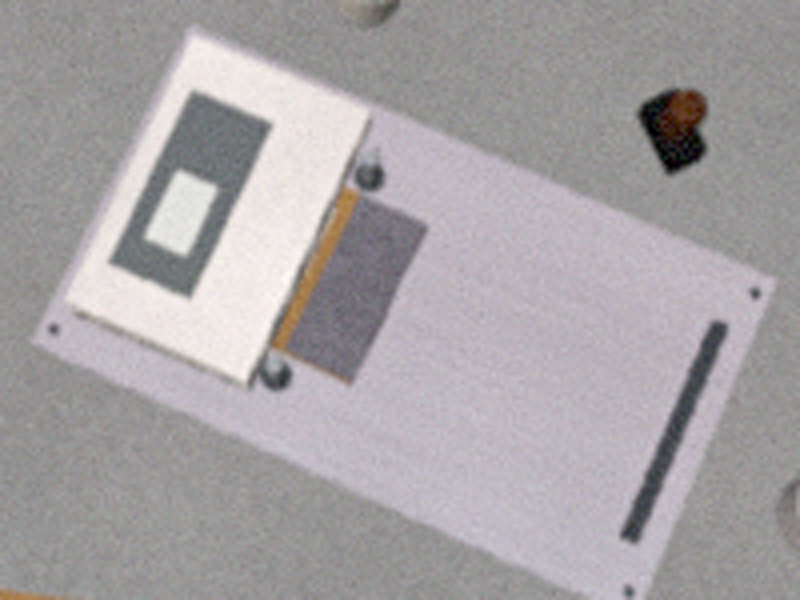

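```bash
cat > h.py <<'E'
import numpy as np,cv2
from bench import read_state, imaging, r
def w(n,u,v,z):
    c=imaging.get_calibration(n);K,R,t=c["camera_matrix"],c["R"],c["t"]
    C=-R.T@t; d=R.T@np.linalg.inv(K)@np.array([u,v,1.]); return C+d*(z-C[2])/d[2]
E
python3 - <<'E'
from h import *
f=lambda x,y,z:w("top",185+x/4-.375,105+y/4-.375,z)
P={}
for k,a in dict(A_stopL=(776,279,.004),D_postR=(32,342,.004),C_postL=(192,27,.004),s1=(713,322,.013),s2=(621,540,.013),
 s1b=(728,324,.013),s2b=(635,543,.013),h1=(428,229,.017),h2=(353,384,.017),hs1=(355,188,.017),hs2=(272,347,.017),p1=(370,186,.004),p2=(275,385,.004),
 t1=(192,33,.061),t2=(371,113,.061),t3=(250,385,.061),t4=(66,302,.061)).items():
    P[k]=f(*a);print(k,P[k].round(4))
L=lambda a,b:print(a,b,np.linalg.norm(P[a]-P[b]).round(4),np.degrees(np.arctan2(*(P[b]-P[a])[[1,0]])).round(2))
for a,b in [("A_stopL","C_postL"),("C_postL","D_postR"),("s1","s2"),("s1b","s2b"),("h1","h2"),("hs1","h1"),("hs2","h2"),("p1","p2"),("t1","t2"),("t4","t3"),("t2","t3"),("t1","t4")]:L(a,b)
# tops by depth
d=np.load("top0.npz")["d"]
for x,y in [(380,280),(150,150),(500,350),(680,400)]:
    u,v=int(185+x/4),int(105+y/4);c=imaging.get_calibration("top");z=np.median(d[v-1:v+2,u-1:u+2]);X=c["R"].T@(z*np.linalg.inv(c["camera_matrix"])@[u,v,1]-c["t"]);print(X.round(4))
E
```

```text
A_stopL [ 0.59  -0.237  0.004]
D_postR [0.5546 0.2657 0.004 ]
C_postL [0.7771 0.1574 0.004 ]
s1 [ 0.5593 -0.1906  0.013 ]
s2 [ 0.4155 -0.1221  0.013 ]
s1b [ 0.5577 -0.2005  0.013 ]
s2b [ 0.4134 -0.1311  0.013 ]
h1 [ 0.6253 -0.0023  0.017 ]
h2 [0.5204 0.0503 0.017 ]
hs1 [0.6548 0.0462 0.017 ]
hs2 [0.5462 0.1036 0.017 ]
p1 [0.6598 0.0356 0.004 ]
p2 [0.5227 0.1022 0.004 ]
t1 [0.7505 0.1533 0.061 ]
t2 [0.693 0.036 0.061]
t3 [0.5135 0.1168 0.061 ]
t4 [0.5693 0.2346 0.061 ]
A_stopL C_postL 0.4365 64.62
C_postL D_postR 0.2475 154.05
s1 s2 0.1592 154.51
s1b s2b 0.1601 154.3
h1 h2 0.1174 153.38
hs1 h1 0.0568 -121.24
hs2 h2 0.0592 -115.78
p1 p2 0.1524 154.09
t1 t2 0.1307 -116.12
t4 t3 0.1304 -115.37
t2 t3 0.1969 155.75
t1 t4 0.1986 155.82
[0.5897 0.0298 0.0165]
[0.6707 0.1813 0.0605]
[ 0.5447 -0.0503  0.0027]
[ 0.5063 -0.167   0.0113]
```

Request:
{"api": "move_arm", "payload": {
  "series": [
    [-0.015,-0.011,0,0.05],
    [-0.04,-0.03,0,0.13],
    [-0.07,-0.053,0,0.22],
    [-0.1,-0.075,0,0.32],
    [-0.13,-0.098,0,0.41],
    [-0.16,-0.12,0,0.51],
    [-0.19,-0.143,0,0.6],
    [-0.22,-0.166,0,0.7],
    [-0.25,-0.188,0,0.79],
    [-0.28,-0.211,0,0.89],
    [-0.31,-0.234,0,0.98],
    [-0.34,-0.256,0,1.08],
    [-0.37,-0.279,0,1.17],
    [-0.4,-0.301,0,1.27],
    [-0.43,-0.324,0,1.36],
    [-0.46,-0.347,0,1.45],
    [-0.49,-0.369,0,1.55],
    [-0.52,-0.392,0,1.64],
    [-0.54,-0.407,0,1.7],
    [-0.545,-0.411,0,1.719]
  ],
  "claw": -0.2,
  "newtons": 20
}}

```text
time: 2.1
ee_pos: [0.5845, 0.0431, 0.2221]
eef_rot: [0.847, 0.532, -0.001, 0.001]
ft_force: [0.2, -0.1, -0.4]
width: 0.0346
```

```bash
cat >> h.py <<'E'
from scipy.spatial.transform import Rotation as Ro
E_=np.array([np.cos(np.radians(64.6)),np.sin(np.radians(64.6))]);N_=np.array([-E_[1],E_[0]])
STOP=np.array([.4874,-.1564])
def st():
    s=read_state();R=Ro.from_quat(s["eef_rot"]).as_matrix();p=s["ee_pos"]
    q=p[:2]-STOP
    print("t",round(s["time"],2),"p",p.round(4),"toolx deg",np.degrees(np.arctan2(R[1,0],R[0,0])).round(2),"tooly",np.degrees(np.arctan2(R[1,1],R[0,1])).round(2),"z",R[:,2].round(4),"F",s["ft_force"].round(2),"M",s["torque"].round(3),"w",round(s["width"],4),"tray",(q@E_).round(4),(q@N_).round(4),"q",s["joint_positions"].round(2))
    return s
def pic(n,name,x0,y0,x1,y1,f,a=1.6):
    p,d=imaging.camera(n);np.savez(name+".npz",p=p,d=d)
    cv2.imwrite(f"pics/{name}.png",cv2.convertScaleAbs(cv2.resize(p[y0:y1,x0:x1,::-1],None,fx=f,fy=f,interpolation=cv2.INTER_CUBIC),alpha=a))
E
python3 -c "
from h import *
st()"
```

```text
t 2.1 p [0.5845 0.0431 0.2221] toolx deg 64.27 tooly -25.73 z [-3.0e-04 -1.7e-03 -1.0e+00] F [ 0.22 -0.13 -0.4 ] M [-0.074  0.108  0.044] w 0.0346 tray 0.2219 -0.0021 q [-0.61  0.26  0.56  1.6  -0.14  1.32 -0.49]
```

Request:
{"api": "move_arm", "payload": {
  "series": [
    [0.0,-0.001,0.01,-0.003],
    [0.001,-0.002,0.03,-0.006],
    [0.002,-0.002,0.06,-0.006],
    [0.002,-0.002,0.09,-0.006],
    [0.002,-0.002,0.12,-0.006],
    [0.002,-0.002,0.15,-0.006],
    [0.002,-0.002,0.17,-0.006],
    [0.002,-0.002,0.18,-0.006],
    [0.002,-0.002,0.185,-0.006],
    [0.002,-0.002,0.19,-0.006],
    [0.002,-0.002,0.192,-0.006],
    [0.002,-0.002,0.192,-0.006]
  ]
}}

```text
time: 3.3
ee_pos: [0.583, 0.0493, 0.0309]
eef_rot: [0.844, 0.537, 0.0, 0.0]
ft_force: [-0.2, -0.3, -0.6]
width: 0.0347
```

```bash
python3 -c "
from h import *
st();pic('side','s1',150,120,350,270,4);pic('top','t1',185,105,385,255,4)"
```

```text
t 3.3 p [0.583  0.0493 0.0309] toolx deg 64.97 tooly -25.03 z [ 7.e-04  4.e-04 -1.e+00] F [-0.16 -0.34 -0.56] M [-0.099  0.155  0.036] w 0.0347 tray 0.2268 0.0019 q [-0.56  0.46  0.49  1.79 -0.26  0.96 -0.4 ]
```

View pics/s1.png

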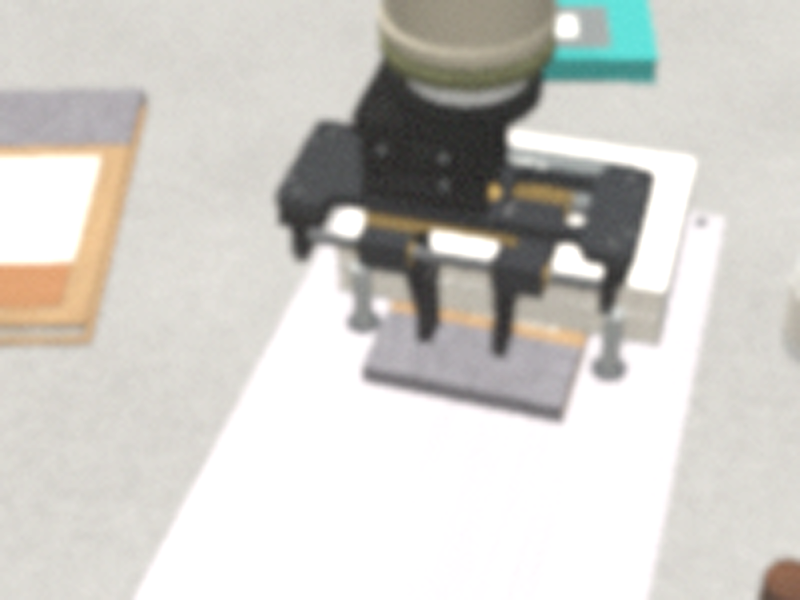

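Request:
{"api": "move_arm", "payload": {
  "series": [
    [0,0,0.003,0],
    [0,0,0.006,0],
    [0,0,0.009,0],
    [0,0,0.011,0],
    [0,0,0.012,0],
    [0,0,0.012,0]
  ]
}}

```text
time: 4.0
ee_pos: [0.5826, 0.0491, 0.0183]
eef_rot: [0.844, 0.537, -0.0, -0.0]
ft_force: [-0.5, -0.1, 1.2]
width: 0.0348
```

```bash
python3 -c "
from h import *
st()"
```

```text
t 4.0 p [0.5826 0.0491 0.0183] toolx deg 64.96 tooly -25.04 z [-3.e-04 -1.e-04 -1.e+00] F [-0.48 -0.14  1.23] M [-0.099  0.108 -0.01 ] w 0.0348 tray 0.2264 0.0021 q [-0.56  0.48  0.49  1.8  -0.27  0.93 -0.39]
```

Request:
{"api": "move_arm", "payload": {
  "series": [
    [0,0,0.0004,0],
    [0,0,0.0008,0],
    [0,0,0.0008,0]
  ]
}}

```text
time: 4.3
ee_pos: [0.5827, 0.0492, 0.0178]
eef_rot: [0.844, 0.537, 0.0, -0.0]
ft_force: [-0.4, 0.3, 0.1]
width: 0.0351
```

Request:
{"api": "move_arm", "payload": {
  "series": [
    [0,0,0.0005,0],
    [0,0,0.0005,0]
  ]
}}

```text
time: 4.5
ee_pos: [0.5828, 0.0491, 0.0176]
eef_rot: [0.844, 0.537, 0.0, -0.0]
ft_force: [-1.9, -0.7, 4.3]
width: 0.0348
```

Contact begins; I'll work out the stiffness.

Request:
{"api": "move_arm", "payload": {
  "series": [
    [0,0,0.0005,0],
    [0,0,0.0005,0]
  ]
}}

```text
time: 4.7
ee_pos: [0.5828, 0.0492, 0.0175]
eef_rot: [0.844, 0.537, 0.0, -0.0]
ft_force: [-4.5, -0.0, 10.6]
width: 0.0346
```

Request:
{"api": "move_arm", "payload": {
  "series": [
    [0,0,0.0005,0],
    [0,0,0.0005,0]
  ]
}}

```text
time: 4.9
ee_pos: [0.5829, 0.0491, 0.0175]
eef_rot: [0.844, 0.537, 0.0, -0.0]
ft_force: [-6.3, -0.4, 14.7]
width: 0.0346
```

Request:
{"api": "move_arm", "payload": {
  "series": [
    [-0.0005,-0.0003,0,0],
    [-0.001,-0.0006,0,0],
    [-0.0015,-0.0006,0,0],
    [-0.002,-0.0006,0,0]
  ]
}}

```text
time: 5.3
ee_pos: [0.5828, 0.049, 0.0175]
eef_rot: [0.843, 0.537, 0.002, -0.0]
ft_force: [1.9, 4.9, 8.2]
width: 0.0349
```

```bash
python3 -c "
from h import *
s=st();print(s['ft_force'][:2]@E_,s['ft_force'][:2]@N_)"
```

```text
t 5.3 p [0.5828 0.049  0.0175] toolx deg 65.0 tooly -25.0 z [ 0.0032  0.0022 -1.    ] F [1.95 4.9  8.22] M [ 0.996 -0.133 -0.072] w 0.0349 tray 0.2265 0.0019 q [-0.56  0.48  0.49  1.8  -0.27  0.93 -0.39]
5.263296448362646 0.3412721799629936
```

Request:
{"api": "move_arm", "payload": {
  "series": [
    [-0.0003,0,0.0005,0],
    [-0.0006,0,0.0008,0],
    [-0.001,0,0.0008,0],
    [-0.0015,0,0.001,0]
  ]
}}

```text
time: 5.7
ee_pos: [0.5829, 0.0488, 0.0174]
eef_rot: [0.843, 0.538, 0.003, -0.0]
ft_force: [0.3, 6.0, 17.0]
width: 0.0348
```

```bash
python3 -c "
from h import *
s=st();print(s['ft_force'][:2]@E_,s['ft_force'][:2]@N_)"
```

```text
t 5.7 p [0.5829 0.0488 0.0174] toolx deg 65.05 tooly -24.96 z [ 0.0045  0.0036 -1.    ] F [ 0.28  6.05 17.02] M [1.586 0.336 0.012] w 0.0348 tray 0.2263 0.0017 q [-0.55  0.48  0.49  1.8  -0.27  0.93 -0.38]
5.5846909282780715 2.3380648473157586
```

Request:
{"api": "move_arm", "payload": {
  "series": [
    [-0.0005,0,0,0],
    [-0.001,0,0,0],
    [-0.0015,0,0,0],
    [-0.002,0,0,0]
  ]
}}

```text
time: 6.1
ee_pos: [0.5827, 0.0467, 0.0175]
eef_rot: [0.843, 0.538, 0.003, 0.0]
ft_force: [3.0, 5.1, 13.7]
width: 0.0349
```

```bash
python3 -c "
from h import *
s=st();print(s['ft_force'][:2]@E_,s['ft_force'][:2]@N_)"
```

```text
t 6.1 p [0.5827 0.0467 0.0175] toolx deg 65.03 tooly -24.97 z [ 0.0059  0.0032 -1.    ] F [ 2.99  5.11 13.69] M [ 1.279 -0.39  -0.074] w 0.0349 tray 0.2243 0.001 q [-0.55  0.47  0.49  1.8  -0.27  0.92 -0.38]
5.900381442851264 -0.513044384871807
```

Request:
{"api": "move_arm", "payload": {
  "series": [
    [-0.001,0,0,0],
    [-0.002,0,0.0001,0],
    [-0.0035,0,0.0001,0],
    [-0.005,0,0.0002,0],
    [-0.0065,0,0.0002,0],
    [-0.008,0,0.0002,0],
    [-0.009,0,0.0002,0],
    [-0.01,0,0.0002,0]
  ]
}}

```text
time: 6.9
ee_pos: [0.579, 0.038, 0.0175]
eef_rot: [0.843, 0.538, 0.004, 0.0]
ft_force: [4.5, 6.4, 13.5]
width: 0.0345
```

```bash
python3 -c "
from h import *
s=st();print(s['ft_force'][:2]@E_,s['ft_force'][:2]@N_)
pic('top','t2',185,105,385,255,4);pic('side','s2',150,120,350,270,4)"
```

```text
t 6.9 p [0.579  0.038  0.0175] toolx deg 65.04 tooly -24.96 z [ 0.007   0.0037 -1.    ] F [ 4.46  6.4  13.52] M [ 1.547 -0.732 -0.096] w 0.0345 tray 0.2149 0.0006 q [-0.54  0.47  0.49  1.82 -0.27  0.92 -0.37]
7.691111874013115 -1.2800510761791954
```

View pics/s2.png

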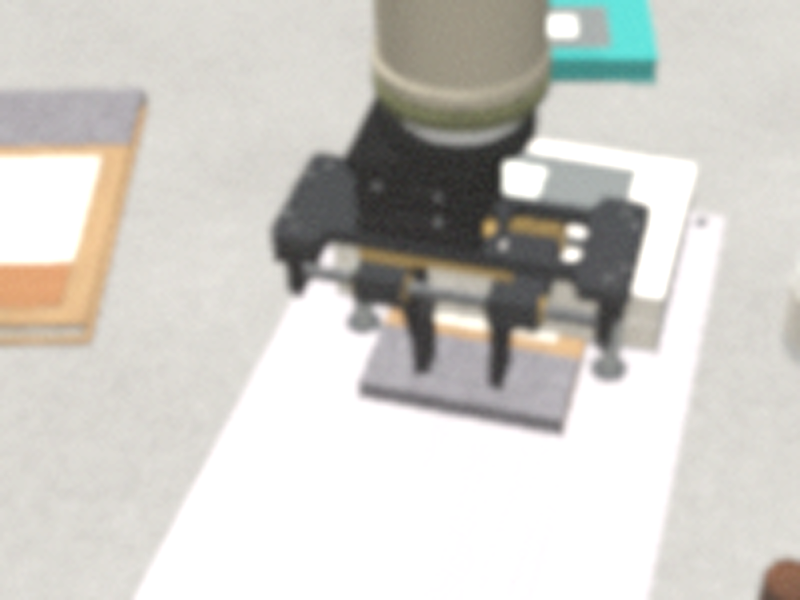

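Request:
{"api": "move_arm", "payload": {
  "series": [
    [-0.0005,0,0.0002,0],
    [-0.0015,0,0.0003,0],
    [-0.003,0,0.0003,0],
    [-0.005,0,0.0003,0],
    [-0.007,0,0.0003,0],
    [-0.009,0,0.0003,0],
    [-0.011,0,0.0003,0],
    [-0.013,0,0.0003,0],
    [-0.014,0,0.0003,0],
    [-0.015,0,0.0003,0]
  ]
}}

```text
time: 8.0
ee_pos: [0.5731, 0.0245, 0.0175]
eef_rot: [0.843, 0.538, 0.004, 0.0]
ft_force: [4.1, 7.0, 14.9]
width: 0.0348
```

```bash
python3 -c "
from h import *
s=st();print(s['ft_force'][:2]@E_,s['ft_force'][:2]@N_)
pic('side','s3',150,120,350,270,4)"
```

```text
t 8.0 p [0.5731 0.0245 0.0175] toolx deg 65.05 tooly -24.95 z [ 0.0078  0.0038 -1.    ] F [ 4.07  6.99 14.94] M [ 1.759 -0.717 -0.104] w 0.0348 tray 0.2002 0.0002 q [-0.53  0.45  0.49  1.83 -0.27  0.91 -0.35]
8.064335021273113 -0.6774019770095975
```

View pics/s3.png

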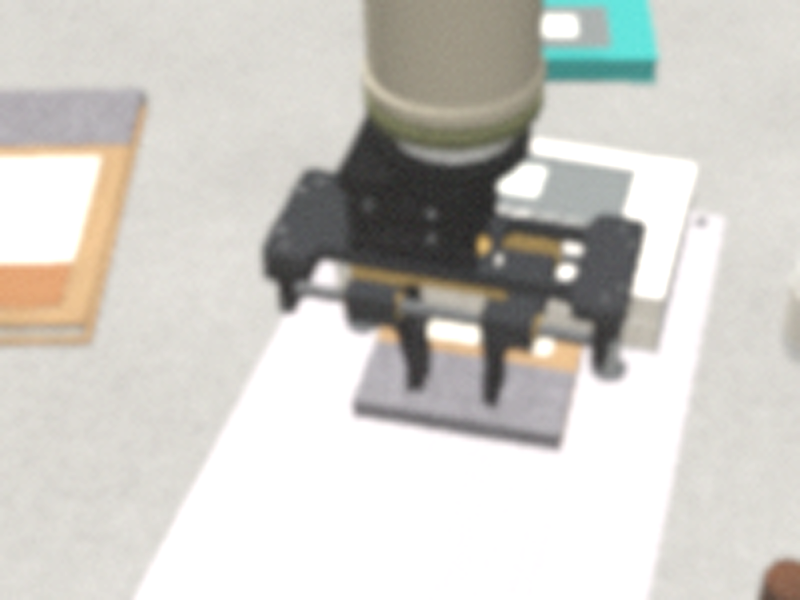

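Request:
{"api": "move_arm", "payload": {
  "series": [
    [-0.001,0,0,0],
    [-0.003,0,0.0001,0],
    [-0.005,0,0.0001,0],
    [-0.007,0,0.0001,0],
    [-0.009,0,0.0001,0],
    [-0.011,0,0.0001,0],
    [-0.013,0,0.0001,0],
    [-0.015,0,0.0001,0],
    [-0.017,0,0.0001,0],
    [-0.019,0,0.0001,0],
    [-0.021,0,0.0001,0],
    [-0.023,0,0.0001,0],
    [-0.025,0,0.0001,0]
  ]
}}

```text
time: 9.35
ee_pos: [0.5627, 0.0019, 0.0175]
eef_rot: [0.843, 0.538, 0.004, 0.001]
ft_force: [4.7, 8.1, 14.6]
width: 0.0348
```

```bash
python3 -c "
from h import *
s=st();print(s['ft_force'][:2]@E_,s['ft_force'][:2]@N_)
pic('side','s4',150,120,350,270,4)"
```

```text
t 9.35 p [0.5627 0.0019 0.0175] toolx deg 65.06 tooly -24.94 z [ 0.0081  0.0038 -1.    ] F [ 4.67  8.06 14.63] M [ 1.863 -0.792 -0.107] w 0.0348 tray 0.1753 -0.0002 q [-0.5   0.43  0.5   1.86 -0.26  0.9  -0.31]
9.279425512354177 -0.7620431700017651
```

View pics/s4.png

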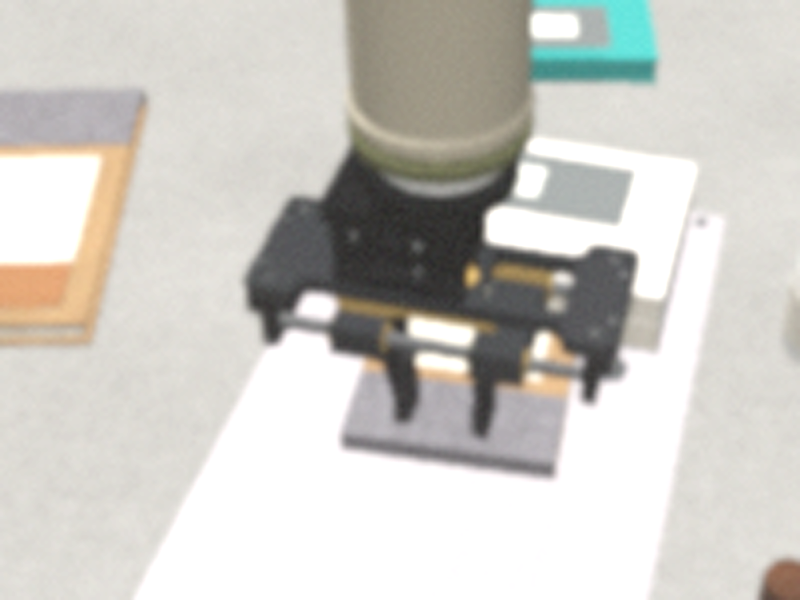

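Request:
{"api": "move_arm", "payload": {
  "series": [
    [0,0,0.0002,0],
    [-0.001,0,0.0004,0],
    [-0.003,0,0.0004,0],
    [-0.005,0,0.0004,0],
    [-0.007,0,0.0004,0],
    [-0.009,0,0.0004,0],
    [-0.011,0,0.0004,0],
    [-0.013,0,0.0004,0],
    [-0.015,0,0.0004,0]
  ]
}}

```text
time: 10.3
ee_pos: [0.5569, -0.0114, 0.0174]
eef_rot: [0.843, 0.538, 0.005, 0.001]
ft_force: [4.9, 8.9, 18.5]
width: 0.0349
```

```bash
python3 -c "
from h import *
s=st();print(s['ft_force'][:2]@E_,s['ft_force'][:2]@N_)
pic('side','s5',150,120,350,270,4)"
```

```text
t 10.3 p [ 0.5569 -0.0114  0.0174] toolx deg 65.07 tooly -24.93 z [ 0.009   0.0042 -1.    ] F [ 4.87  8.9  18.46] M [ 2.096 -0.747 -0.143] w 0.0349 tray 0.1608 -0.0006 q [-0.49  0.42  0.51  1.88 -0.26  0.9  -0.29]
10.130922337060417 -0.5752096212667849
```

View pics/s5.png

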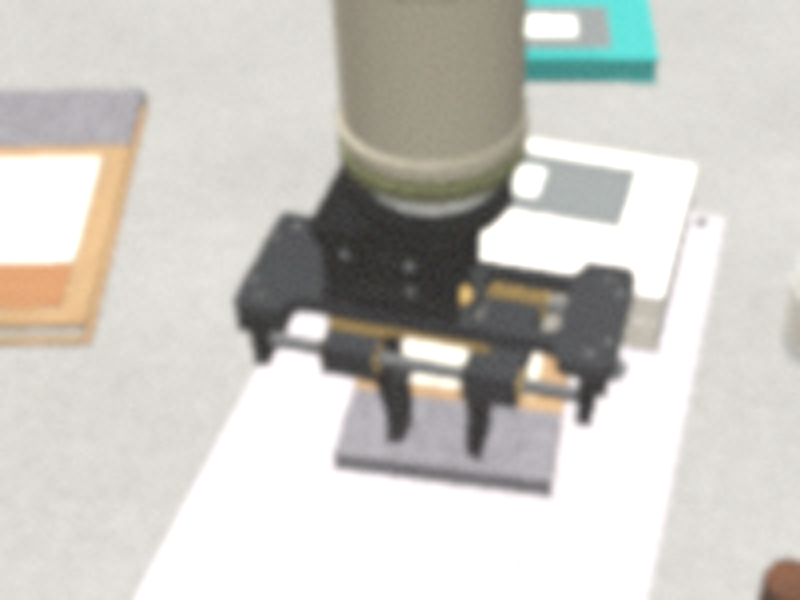

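Request:
{"api": "move_arm", "payload": {
  "series": [
    [-0.001,0,-0.0002,0],
    [-0.003,0,-0.0002,0],
    [-0.005,0,-0.0002,0],
    [-0.007,0,-0.0002,0],
    [-0.009,0,-0.0002,0],
    [-0.011,0,-0.0002,0],
    [-0.013,0,-0.0002,0],
    [-0.015,0,-0.0002,0],
    [-0.017,0,-0.0002,0],
    [-0.019,0,-0.0002,0],
    [-0.02,0,-0.0002,0]
  ]
}}

```text
time: 11.45
ee_pos: [0.5481, -0.0304, 0.0174]
eef_rot: [0.843, 0.538, 0.004, 0.001]
ft_force: [3.8, 7.4, 18.3]
width: 0.0347
```

```bash
python3 -c "
from h import *
s=st();print(s['ft_force'][:2]@E_,s['ft_force'][:2]@N_)
pic('side','s6',150,120,350,270,4)"
```

```text
t 11.45 p [ 0.5481 -0.0304  0.0174] toolx deg 65.04 tooly -24.97 z [ 0.0082  0.0032 -1.    ] F [ 3.84  7.39 18.3 ] M [ 1.64  -0.585 -0.113] w 0.0347 tray 0.1398 -0.0008 q [-0.46  0.41  0.52  1.9  -0.26  0.89 -0.25]
8.326169084719055 -0.30003139449983085
```

View pics/s6.png

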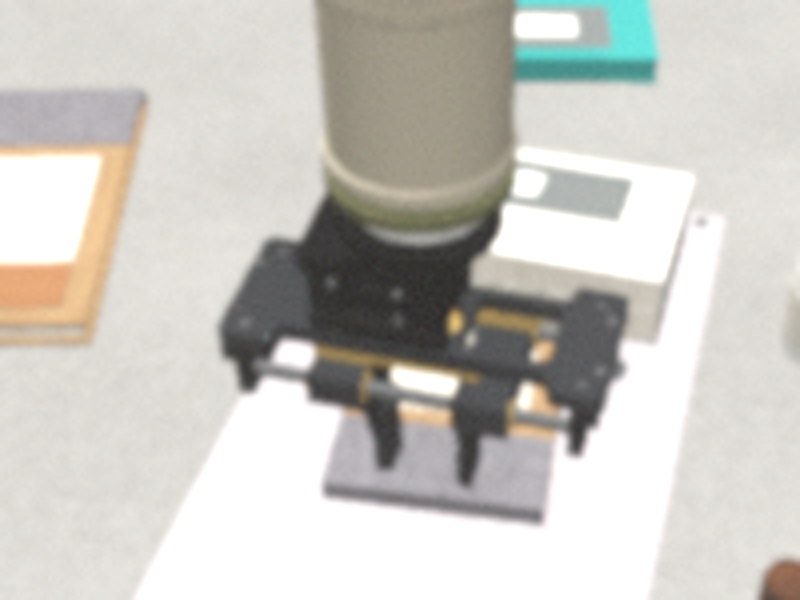

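Request:
{"api": "move_arm", "payload": {
  "series": [
    [-0.001,0,-0.0001,0],
    [-0.003,0,-0.0002,0],
    [-0.005,0,-0.0002,0],
    [-0.007,0,-0.0002,0],
    [-0.009,0,-0.0002,0],
    [-0.011,0,-0.0002,0],
    [-0.013,0,-0.0002,0],
    [-0.015,0,-0.0002,0],
    [-0.017,0,-0.0002,0],
    [-0.019,0,-0.0002,0],
    [-0.021,0,-0.0002,0],
    [-0.023,0,-0.0002,0],
    [-0.025,0,-0.0002,0]
  ]
}}

```text
time: 12.8
ee_pos: [0.5374, -0.0533, 0.0174]
eef_rot: [0.843, 0.538, 0.004, 0.001]
ft_force: [4.1, 5.5, 18.3]
width: 0.0347
```

```bash
python3 -c "
from h import *
s=st();print(s['ft_force'][:2]@E_,s['ft_force'][:2]@N_)
pic('side','s7',150,120,350,270,4)"
```

```text
t 12.8 p [ 0.5374 -0.0533  0.0174] toolx deg 65.03 tooly -24.97 z [ 0.0079  0.0027 -1.    ] F [ 4.06  5.55 18.29] M [ 1.535 -0.49  -0.201] w 0.0347 tray 0.1146 -0.0009 q [-0.43  0.39  0.53  1.92 -0.25  0.88 -0.21]
6.752821583415045 -1.286630871052463
```

View pics/s7.png

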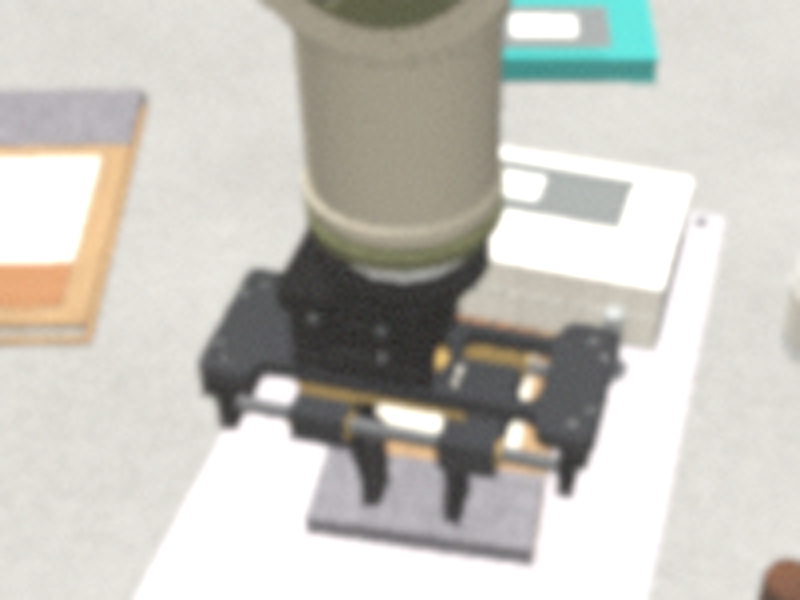

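Request:
{"api": "move_arm", "payload": {
  "series": [
    [-0.001,0,-0.0002,0],
    [-0.003,0,-0.0003,0],
    [-0.005,0,-0.0003,0],
    [-0.007,0,-0.0003,0],
    [-0.009,0,-0.0003,0],
    [-0.011,0,-0.0003,0],
    [-0.013,0,-0.0003,0],
    [-0.015,0,-0.0003,0],
    [-0.017,0,-0.0003,0],
    [-0.019,0,-0.0003,0],
    [-0.021,0,-0.0003,0],
    [-0.023,0,-0.0003,0],
    [-0.025,0,-0.0003,0]
  ]
}}

```text
time: 14.15
ee_pos: [0.5263, -0.0767, 0.0174]
eef_rot: [0.843, 0.537, 0.003, 0.001]
ft_force: [1.8, 5.3, 17.3]
width: 0.0346
```

```bash
python3 -c "
from h import *
s=st();print(s['ft_force'][:2]@E_,s['ft_force'][:2]@N_)
pic('side','s8',150,120,350,270,4)"
```

```text
t 14.15 p [ 0.5263 -0.0767  0.0174] toolx deg 65.02 tooly -24.99 z [ 0.0069  0.0019 -1.    ] F [ 1.77  5.28 17.32] M [ 1.178 -0.2   -0.094] w 0.0346 tray 0.0887 -0.0009 q [-0.4   0.38  0.54  1.94 -0.25  0.88 -0.17]
5.526533298666981 0.659297753858953
```

View pics/s8.png

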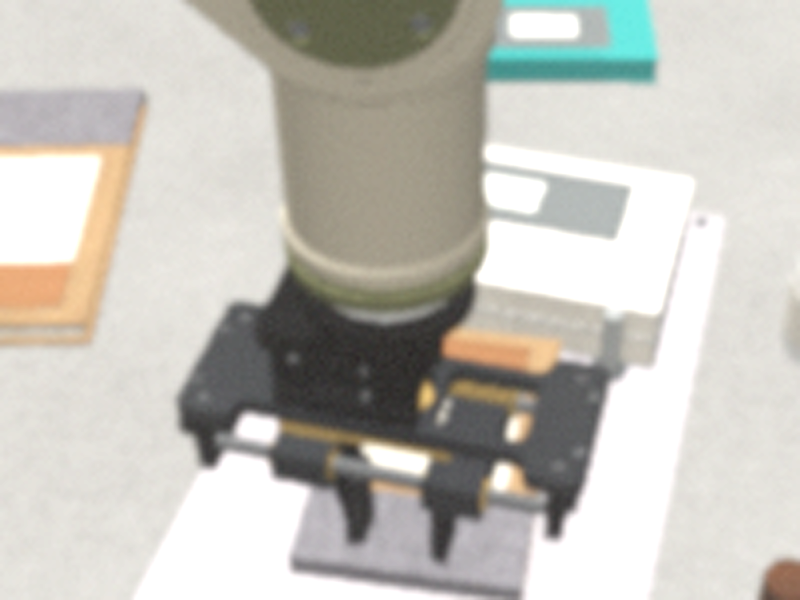

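Request:
{"api": "move_arm", "payload": {
  "series": [
    [-0.001,0,-0.0002,0],
    [-0.003,0,-0.0003,0],
    [-0.005,0,-0.0003,0],
    [-0.008,0,-0.0003,0],
    [-0.011,0,-0.0003,0],
    [-0.014,0,-0.0003,0],
    [-0.017,0,-0.0003,0],
    [-0.02,0,-0.0003,0],
    [-0.023,0,-0.0003,0],
    [-0.026,0,-0.0003,0],
    [-0.029,0,-0.0003,0],
    [-0.032,0,-0.0003,0],
    [-0.035,0,-0.0003,0],
    [-0.038,0,-0.0003,0],
    [-0.04,0,-0.0003,0]
  ]
}}

```text
time: 15.7
ee_pos: [0.5089, -0.1133, 0.0174]
eef_rot: [0.843, 0.537, 0.003, 0.001]
ft_force: [1.1, 4.0, 17.3]
width: 0.0347
```

```bash
python3 -c "
from h import *
s=st();print(s['ft_force'][:2]@E_,s['ft_force'][:2]@N_)
pic('side','s9',150,170,350,320,4);pic('top','t9',185,105,385,255,4)"
```

```text
t 15.7 p [ 0.5089 -0.1133  0.0174] toolx deg 65.0 tooly -25.0 z [ 0.0059  0.0014 -1.    ] F [ 1.06  4.04 17.28] M [ 1.134 -0.16   0.003] w 0.0347 tray 0.0481 -0.0009 q [-0.35  0.36  0.56  1.97 -0.25  0.87 -0.1 ]
4.105059836354477 0.7778562157086693
```

View pics/s9.png

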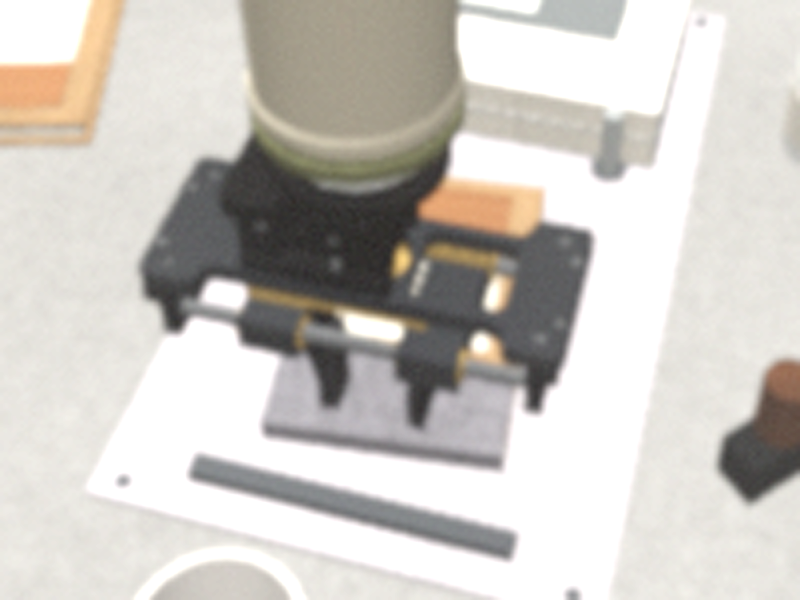

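View pics/t9.png

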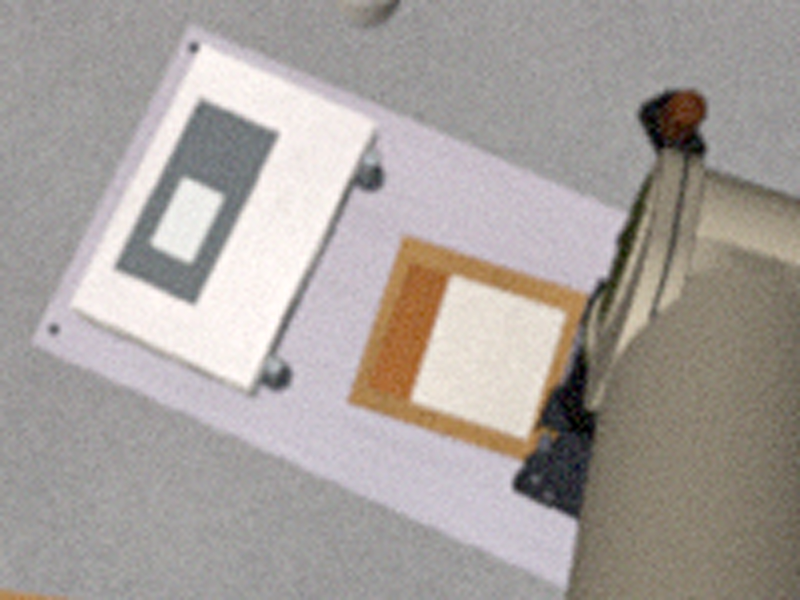

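Run:
```python
from h import *
f=lambda x,y,z:w("top",185+x/4-.375,105+y/4-.375,z)[:2]
def rep(n,*pts):
    P=[f(*p) for p in pts]
    for p in P:print(n,p.round(4),"tray",((p-STOP)@E_).round(4),((p-STOP)@N_).round(4))
    d=P[1]-P[0];print(" len",np.linalg.norm(d).round(4),"ang",np.degrees(np.arctan2(d[1],d[0])).round(2)-154.6)
rep("rear",(404,237,.017),(350,402,.017))
rep("sideN",(404,237,.017),(590,295,.017))
rep("sideS",(350,402,.017),(528,458,.017))
rep("pile",(376,122,.048),(255,392,.048))
```

```text
rear [0.6201 0.014 ] tray 0.2108 -0.0468
rear [0.5084 0.0525] tray 0.1977 0.0706
 len 0.1181 ang 6.3700000000000045
sideN [0.6201 0.014 ] tray 0.2108 -0.0468
sideN [ 0.5781 -0.109 ] tray 0.0818 -0.0616
 len 0.1299 ang -263.43
sideS [0.5084 0.0525] tray 0.1977 0.0706
sideS [ 0.4695 -0.0633] tray 0.0764 0.0561
 len 0.1222 ang -263.15999999999997
pile [0.691  0.0323] tray 0.2578 -0.103
pile [0.511  0.1141] tray 0.2545 0.0947
 len 0.1977 ang 0.950000000000017
```

Request:
{"api": "move_arm", "payload": {
  "series": [
    [0,0,0,0.01],
    [0,0,0,0.025],
    [0,0,0,0.04],
    [0,0,0,0.055],
    [0,0,0,0.07],
    [0,0,0,0.085],
    [0,0,0,0.1],
    [0,0,0,0.115],
    [0,0,0,0.12],
    [0,0,0,0.12]
  ]
}}

```text
time: 16.8
ee_pos: [0.508, -0.1153, 0.0174]
eef_rot: [0.874, 0.485, 0.002, 0.001]
ft_force: [-2.4, -1.8, 20.0]
width: 0.0351
```

```bash
python3 -c "
from h import *
s=st();print(s['ft_force'][:2]@E_,s['ft_force'][:2]@N_)
pic('top','t10',185,105,385,255,4)"
```

```text
t 16.8 p [ 0.508  -0.1153  0.0174] toolx deg 58.05 tooly -31.95 z [ 4.5e-03 -7.0e-04 -1.0e+00] F [-2.39 -1.76 20.03] M [-0.497  0.812  0.14 ] w 0.0351 tray 0.0459 -0.001 q [-0.37  0.36  0.58  1.97 -0.26  0.87 -0.21]
-2.614944037510966 1.4020072477442982
```

View pics/t10.png

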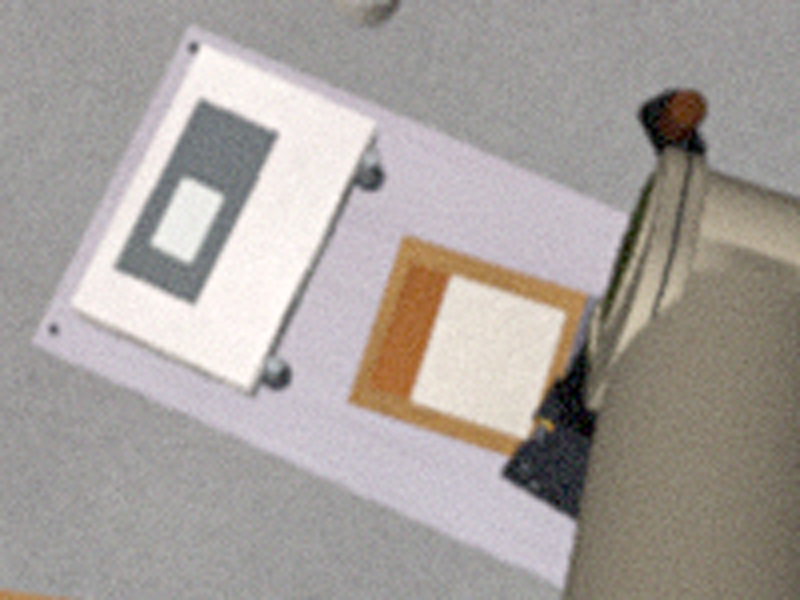

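Request:
{"api": "move_arm", "payload": {
  "series": [
    [0,0,-0.005,0],
    [0,0,-0.02,0],
    [0,0,-0.04,-0.02],
    [0,0,-0.06,-0.05],
    [0.01,-0.001,-0.065,-0.08],
    [0.03,-0.004,-0.065,-0.11],
    [0.06,-0.008,-0.065,-0.114],
    [0.09,-0.013,-0.065,-0.114],
    [0.12,-0.017,-0.065,-0.114],
    [0.15,-0.022,-0.065,-0.114],
    [0.17,-0.024,-0.065,-0.114],
    [0.181,-0.026,-0.065,-0.114],
    [0.181,-0.026,-0.065,-0.114],
    [0.181,-0.026,-0.065,-0.114]
  ],
  "claw": 0.6
}}

```text
time: 18.25
ee_pos: [0.579, 0.052, 0.0799]
eef_rot: [0.845, 0.534, -0.0, 0.0]
ft_force: [0.3, -0.9, -0.0]
width: 0.0693
```

```bash
python3 -c "
from h import *
s=st()
pic('side','s11',150,140,350,290,4);pic('top','t11',185,105,385,255,4)"
```

```text
t 18.25 p [0.579  0.052  0.0799] toolx deg 64.56 tooly -25.44 z [-6.e-04 -7.e-04 -1.e+00] F [ 0.3  -0.88 -0.05] M [-0.151  0.084 -0.056] w 0.0693 tray 0.2276 0.0066 q [-0.58  0.39  0.51  1.77 -0.21  1.04 -0.45]
```

View pics/s11.png

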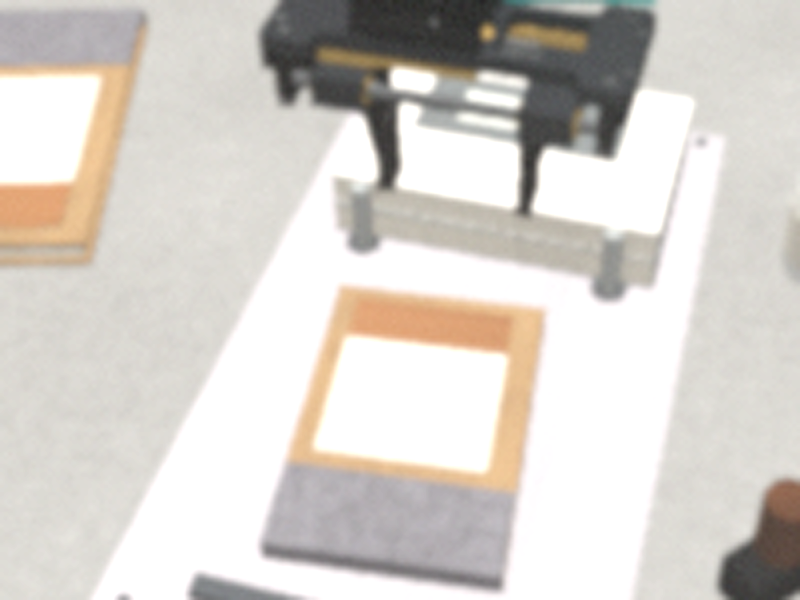

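View pics/t11.png

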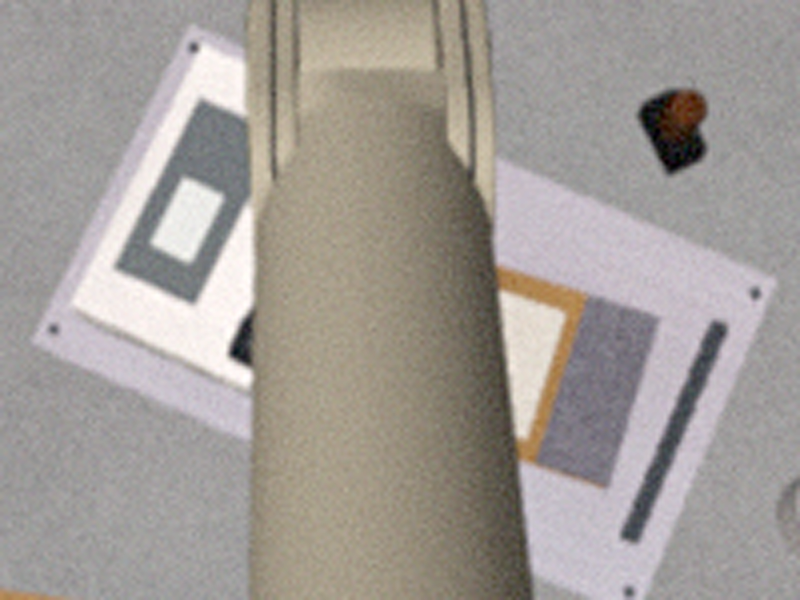

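Request:
{"api": "move_arm", "payload": {
  "series": [
    [0.002,0.002,0.01,0],
    [0.002,0.002,0.02,0],
    [0.002,0.002,0.03,0],
    [0.002,0.002,0.04,0],
    [0.002,0.002,0.05,0],
    [0.002,0.002,0.057,0],
    [0.002,0.002,0.063,0],
    [0.002,0.002,0.067,0],
    [0.002,0.002,0.069,0],
    [0.002,0.002,0.07,0],
    [0.002,0.002,0.07,0]
  ]
}}

```text
time: 19.45
ee_pos: [0.5822, 0.0542, 0.0104]
eef_rot: [0.845, 0.535, 0.0, -0.0]
ft_force: [0.7, -0.4, -0.7]
width: 0.0694
```

```bash
python3 -c "
from h import *
s=st()
pic('side','s12',150,140,350,290,4)"
```

```text
t 19.45 p [0.5822 0.0542 0.0104] toolx deg 64.62 tooly -25.38 z [ 3.e-04  2.e-04 -1.e+00] F [ 0.69 -0.45 -0.68] M [-0.09   0.093 -0.03 ] w 0.0694 tray 0.2309 0.0047 q [-0.55  0.49  0.47  1.8  -0.27  0.92 -0.41]
```

View pics/s12.png

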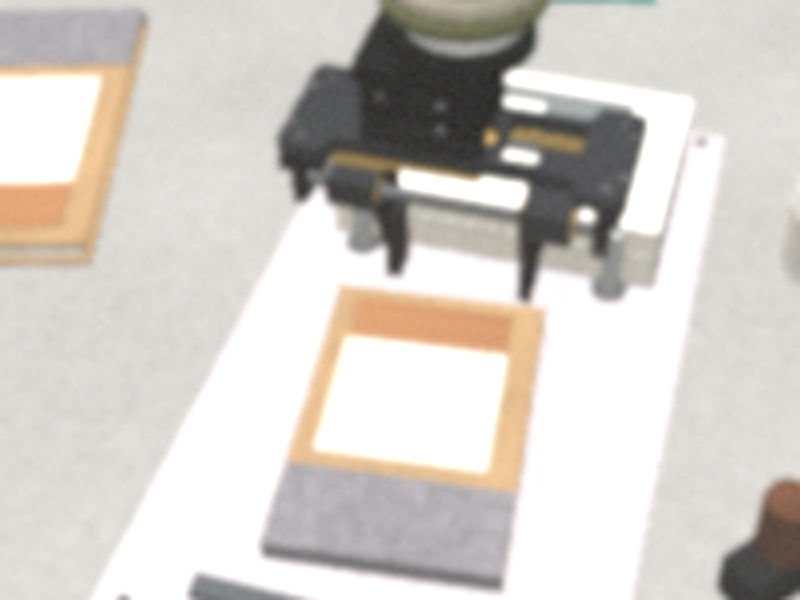

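Request:
{"api": "move_arm", "payload": {
  "series": [
    [-0.002,0,0,0],
    [-0.004,0,0,0],
    [-0.006,0,0,0],
    [-0.008,0,0,0],
    [-0.01,0,0,0],
    [-0.012,0,0,0],
    [-0.014,0,0,0],
    [-0.016,0,0,0],
    [-0.018,0,0,0],
    [-0.02,0,0,0],
    [-0.022,0,0,0],
    [-0.024,0,0,0],
    [-0.026,0,0,0],
    [-0.026,0,0,0]
  ]
}}

```text
time: 20.9
ee_pos: [0.5707, 0.0303, 0.0102]
eef_rot: [0.845, 0.534, -0.0, -0.0]
ft_force: [-0.3, -0.1, 0.2]
width: 0.0692
```

```bash
python3 -c "
from h import *
s=st();print(s['ft_force'][:2]@E_,s['ft_force'][:2]@N_)
pic('side','s13',150,140,350,290,4);pic('top','t13',185,105,385,255,4)"
```

```text
t 20.9 p [0.5707 0.0303 0.0102] toolx deg 64.59 tooly -25.41 z [-2.e-04 -1.e-04 -1.e+00] F [-0.32 -0.11  0.22] M [-0.117  0.028 -0.043] w 0.0692 tray 0.2044 0.0048 q [-0.53  0.46  0.48  1.84 -0.26  0.91 -0.37]
-0.23686254344748775 0.2383069853376577
```

View pics/s13.png

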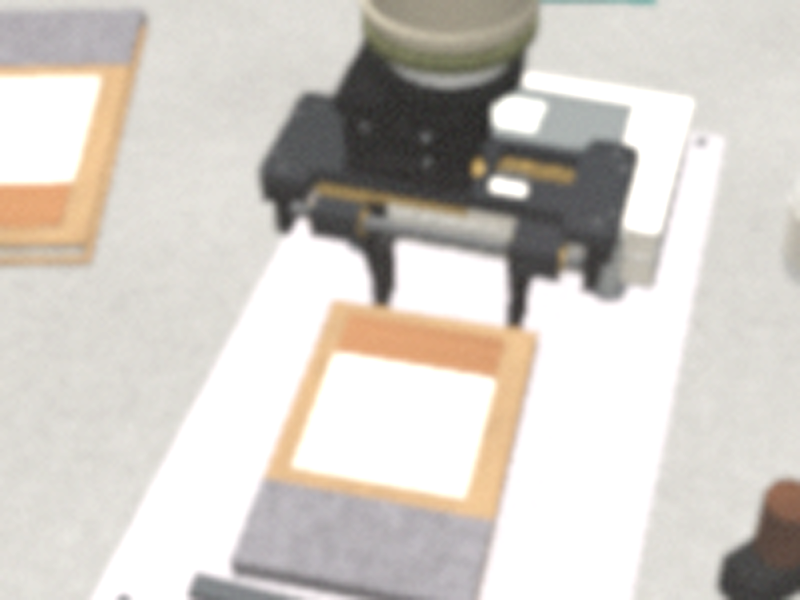

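View pics/t13.png

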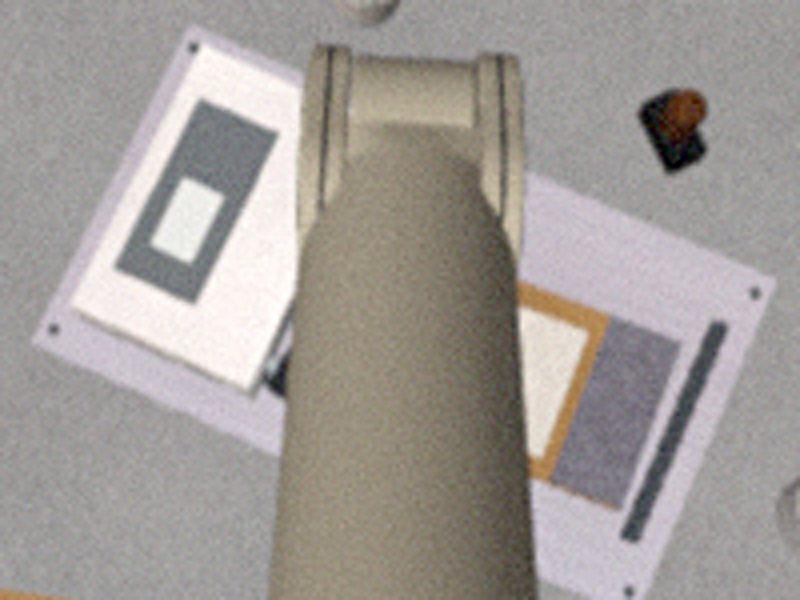

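Request:
{"api": "move_arm", "payload": {
  "series": [
    [-0.0015,0,0,0],
    [-0.003,0,0,0],
    [-0.0045,0,0,0],
    [-0.006,0,0,0],
    [-0.0075,0,0,0],
    [-0.009,0,0,0],
    [-0.0105,0,0,0],
    [-0.0105,0,0,0]
  ]
}}

```text
time: 21.8
ee_pos: [0.5663, 0.0209, 0.0102]
eef_rot: [0.845, 0.534, -0.0, -0.0]
ft_force: [0.4, 1.0, 0.6]
width: 0.0695
```

```bash
python3 -c "
from h import *
s=st();print(s['ft_force'][:2]@E_,s['ft_force'][:2]@N_)
pic('side','s14',150,180,350,330,4);pic('top','t14',285,155,385,255,6)"
```

```text
t 21.8 p [0.5663 0.0209 0.0102] toolx deg 64.6 tooly -25.4 z [-1.e-04 -0.e+00 -1.e+00] F [0.44 0.98 0.63] M [-0.131  0.135 -0.016] w 0.0695 tray 0.194 0.0048 q [-0.52  0.45  0.48  1.85 -0.26  0.9  -0.35]
1.0761355383689672 0.02498264769944432
```

View pics/s14.png

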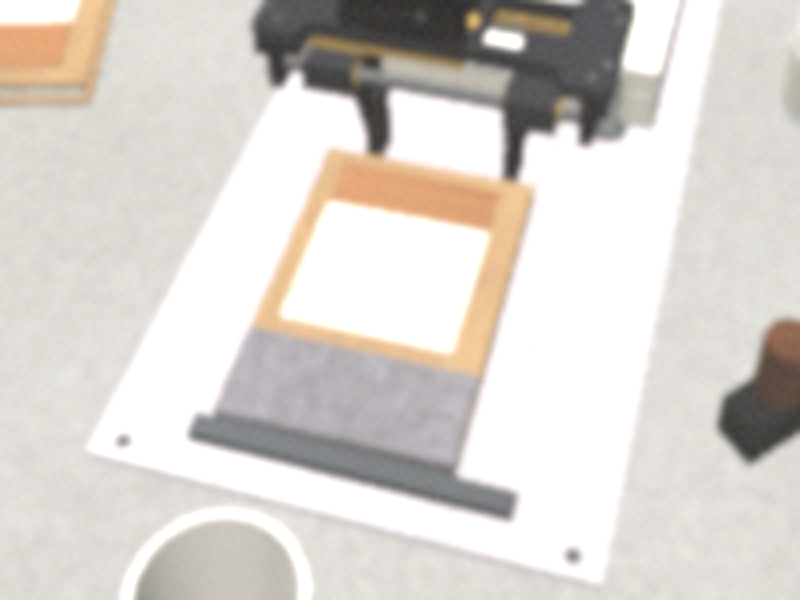

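View pics/t14.png

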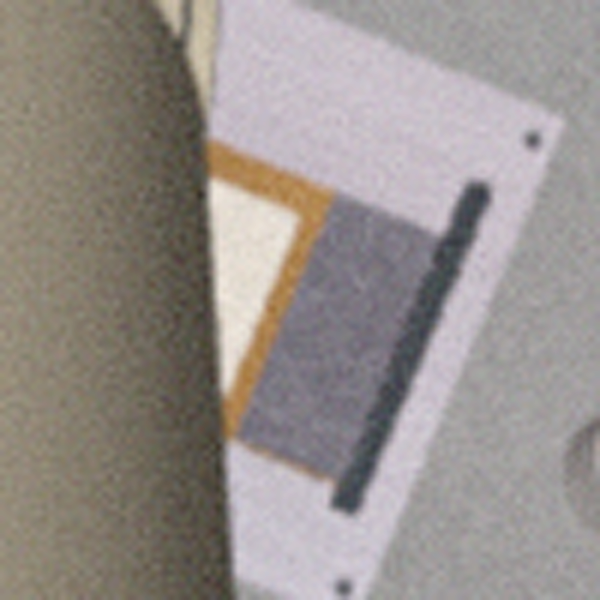

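Request:
{"api": "move_arm", "payload": {
  "series": [
    [-0.001,0,0,0],
    [-0.002,0,0,0],
    [-0.003,0,0,0],
    [-0.003,0,0,0]
  ]
}}

```text
time: 22.3
ee_pos: [0.5655, 0.0189, 0.0104]
eef_rot: [0.845, 0.535, 0.001, -0.0]
ft_force: [2.1, 2.1, -1.4]
width: 0.0695
```

```bash
python3 -c "
from h import *
s=st();print(s['ft_force'][:2]@E_,s['ft_force'][:2]@N_)"
```

```text
t 22.3 p [0.5655 0.0189 0.0104] toolx deg 64.63 tooly -25.37 z [ 9.e-04  7.e-04 -1.e+00] F [ 2.09  2.1  -1.43] M [ 0.382 -0.504 -0.092] w 0.0695 tray 0.1919 0.0046 q [-0.51  0.45  0.48  1.85 -0.26  0.9  -0.35]
2.790028435811219 -0.9905309478733542
```

Request:
{"api": "move_arm", "payload": {
  "series": [
    [-0.0005,0,0,0],
    [-0.001,0,0,0],
    [-0.001,0,0,0]
  ]
}}

```text
time: 22.6
ee_pos: [0.5655, 0.0188, 0.0106]
eef_rot: [0.845, 0.535, 0.001, -0.0]
ft_force: [3.8, 6.2, -1.5]
width: 0.0695
```

Request:
{"api": "move_arm", "payload": {
  "series": [
    [-0.0005,0,0,0],
    [-0.001,0,0,0],
    [-0.001,0,0,0]
  ]
}}

```text
time: 22.9
ee_pos: [0.5656, 0.0187, 0.0108]
eef_rot: [0.845, 0.535, 0.002, -0.0]
ft_force: [5.3, 7.0, -1.6]
width: 0.0693
```

Request:
{"api": "move_arm", "payload": {
  "series": [
    [-0.0005,0,0,0],
    [-0.001,0,0,0],
    [-0.001,0,0,0],
    [-0.001,0,0,0]
  ]
}}

```text
time: 23.3
ee_pos: [0.5656, 0.0185, 0.011]
eef_rot: [0.845, 0.535, 0.002, -0.0]
ft_force: [6.5, 10.0, -1.3]
width: 0.0698
```

```bash
python3 -c "
from h import *
s=st();print(s['ft_force'][:2]@E_,s['ft_force'][:2]@N_)
pic('side','s15',200,190,300,290,6,1.2)"
```

```text
t 23.3 p [0.5656 0.0185 0.011 ] toolx deg 64.71 tooly -25.29 z [ 0.0035  0.003  -1.    ] F [ 6.53 10.01 -1.31] M [ 2.079 -1.248 -0.257] w 0.0698 tray 0.1916 0.0044 q [-0.51  0.45  0.48  1.85 -0.26  0.9  -0.35]
11.840921217580469 -1.6078258900424527
```

View pics/s15.png

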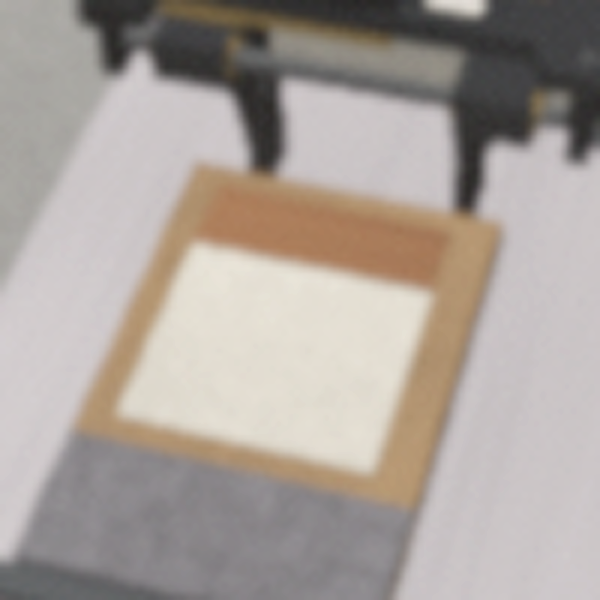

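Request:
{"api": "move_arm", "payload": {
  "series": [
    [0.002,0,0,0],
    [0.005,0,0,0],
    [0.01,0,0,0],
    [0.015,0,0,0],
    [0.02,0,0,0],
    [0.022,0,0,0],
    [0.022,0,-0.01,0],
    [0.022,0,-0.03,0],
    [0.022,0,-0.06,0],
    [0.022,0,-0.1,0],
    [0.022,0,-0.14,0],
    [0.022,0,-0.18,0],
    [0.022,0,-0.2,0]
  ]
}}

```text
time: 24.65
ee_pos: [0.5743, 0.035, 0.2148]
eef_rot: [0.845, 0.534, 0.002, 0.001]
ft_force: [0.1, -0.4, -1.0]
width: 0.0697
```

Request:
{"api": "move_arm", "payload": {
  "series": [
    [0,-0.02,0,0],
    [0.0,-0.05,0,0],
    [0.01,-0.09,0,0],
    [0.03,-0.13,0,0],
    [0.05,-0.17,0,0],
    [0.07,-0.2,0,0],
    [0.1,-0.22,0,0],
    [0.13,-0.24,0,0],
    [0.16,-0.26,0,0],
    [0.19,-0.28,0,0],
    [0.22,-0.29,0,0],
    [0.25,-0.29,0,0],
    [0.27,-0.29,0,0],
    [0.28,-0.29,0,0],
    [0.28,-0.29,0,0]
  ]
}}

```text
time: 26.15
ee_pos: [0.4315, 0.4131, 0.2103]
eef_rot: [0.845, 0.535, -0.0, 0.0]
ft_force: [-0.6, -0.5, -0.3]
width: 0.0697
```

```bash
python3 -c "
from h import *
s=st()
pic('side','s16',150,140,350,290,4,1.3);pic('top','t16',185,105,385,255,4)"
```

```text
t 26.15 p [0.4315 0.4131 0.2103] toolx deg 64.63 tooly -25.37 z [ 1.e-04 -5.e-04 -1.e+00] F [-0.6  -0.54 -0.35] M [-0.069  0.092  0.032] w 0.0697 tray 0.4905 0.2948 q [-1.03  0.28  0.23  1.57 -0.06  1.3  -1.23]
```

View pics/s16.png

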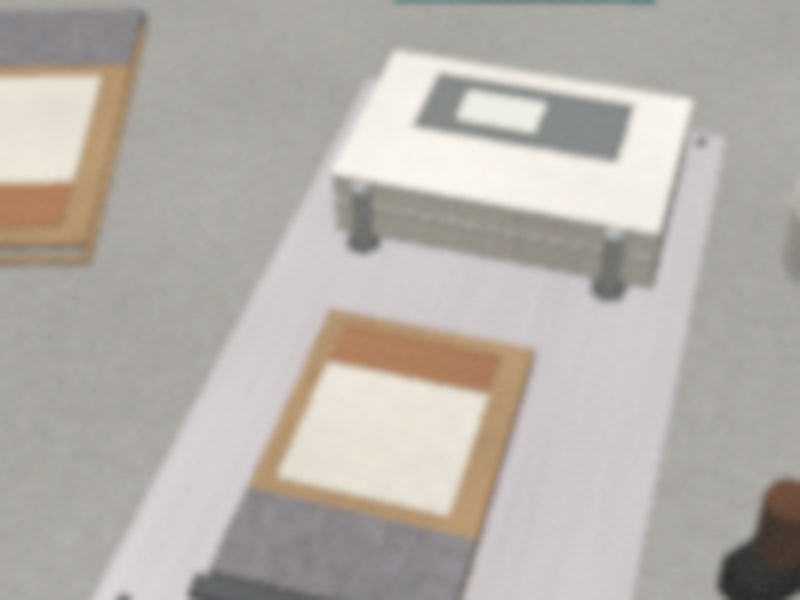

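View pics/t16.png

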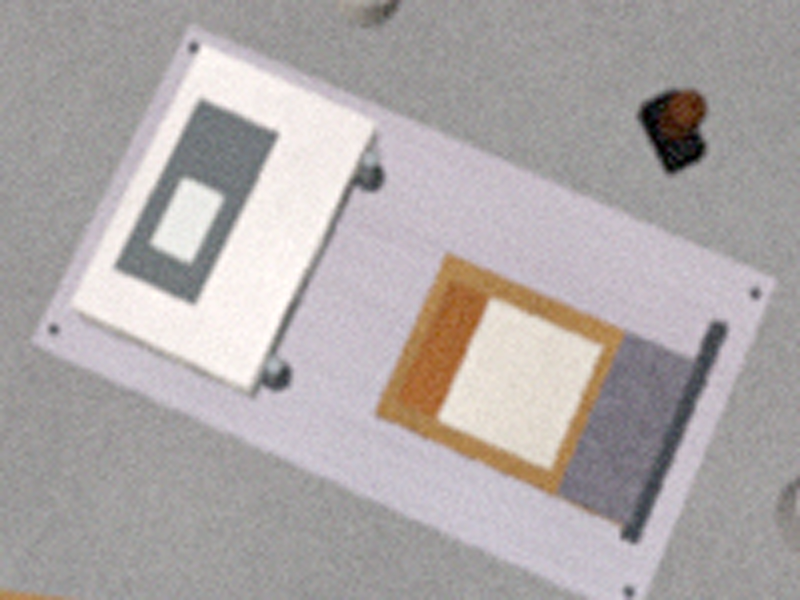

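Run:
```python
from h import *
f=lambda x,y,z:w("top",185+x/4-.375,105+y/4-.375,z)[:2]
T=lambda p:np.array([(p-STOP)@E_,(p-STOP)@N_]).round(4)
for n,a,b in [("rear",(449,253),(377,415)),("sideN",(694,360),(449,253)),("sideS",(622,523),(377,415)),("bindN",(624,330),(557,494))]:
    A,B=f(*a,.017),f(*b,.017);d=B-A;print(n,T(A),T(B),np.linalg.norm(d).round(4),np.degrees(np.arctan2(d[1],d[0])).round(2))
for n,a,b in [("stripF",(713,322),(621,540)),]:
    A,B=f(*a,.013),f(*b,.013);print(n,T(A),T(B))
A,B=f(776,279,.004),f(192,27,.004);print(T(A),T(B),"ang tray +y side 64.6")
# rear/pile edge depths
d=np.load("t16.npz")["d"];c=imaging.get_calibration("top")
for x,y in [(430,300),(520,380),(620,420),(150,150),(300,180),(120,300),(230,360),(560,280)]:
    u,v=int(185+x/4),int(105+y/4);z=np.median(d[v-2:v+3,u-2:u+3]);X=c["R"].T@(z*np.linalg.inv(c["camera_matrix"])@[u,v,1]-c["t"]);print(X.round(4))
pa,pb=f(376,122,.048),f(255,392,.048); pc=f(204,42,.048);pd=f(72,308,.048);print("pile c",((pa+pb+pc+pd)/4).round(4),"start",((np.array([.7505,.1533])+[.693,.036]+[.5135,.1168]+[.5693,.2346])/4).round(4))
```

```text
rear [ 0.1789 -0.0491] [0.178  0.0711] 0.1203 155.02
sideN [ 0.0023 -0.0494] [ 0.1789 -0.0491] 0.1766 64.7
sideS [0.0043 0.0698] [0.178  0.0711] 0.1737 65.05
bindN [ 0.0521 -0.049 ] [0.05   0.0699] 0.1189 155.59
stripF [-0.0001 -0.0796] [0.0002 0.0796]
[-0.0288 -0.1273] [ 0.4077 -0.1271] ang tray +y side 64.6
[ 0.5756 -0.0019  0.0161]
[ 0.5206 -0.0612  0.0156]
[ 0.4927 -0.1256  0.0171]
[0.6757 0.1829 0.0444]
[0.6512 0.0822 0.0472]
[0.5721 0.2005 0.0474]
[0.5315 0.1305 0.0462]
[ 0.5908 -0.0925  0.0031]
pile c [0.6298 0.1313] start [0.6316 0.1352]
```

```bash
python3 -c "
from h import *
print(r.close_job())"
```

```text
the job is handed in; nothing more can be done
None
```

I drew the hardback out by its cloth end, pushed it home against the stop strip from behind, took the hand away and handed the job in at about 26 s. The interface gives no verdict.

**Drawing out:** I dragged it with the fingertips at about 13–18 N down and up to about 10 N sideways. The resultant peaked at about 21 N, slightly over the advised 20 N but under the 26 N limit. The pile stopped at the posts and came down flat behind them.

**Setback:** The book came out turned about 6.5°. Twisting the hand on the cloth did not straighten it; the fingers slipped instead. Pushing from behind with two spread fingers squared it up against the strip, at up to about 12 N.

**Last checks in the camera images:**

| Check | Measured | Limit |
|---|---|---|
| Hardback angle to the tray | 0.1–1° off, depending on the edge measured | 2.6° (0.045 rad) |
| Hardback sideways offset | about 11 mm | 25 mm |
| Hardback rear end to strip | about 178.5 mm (book is 180 mm long, so flush within measuring error) | gap under 2 mm |
| Top of pile, height above the desk | 44–47 mm over four points (48 mm expected when down; no visible tilt) | – |
| Pile shift from its start | about 4 mm | 30 mm |

The 1.5 mm shortfall at the rear end is inside the roughly 2 mm calibration error. The firm stop under the push also says the book is against the strip. The stamp looked untouched in the last picture; only the edges of the bottle and cup were in view, and I did not measure any of the three.

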